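# Put the freshly oiled toy cars into the pulled-up crate to air

### The arm

A 6-joint arm with a two-finger parallel gripper is mounted at the origin on the work surface. World frame = base frame: x ahead of the robot, y to its left, z up, the work surface at z = 0. Lengths are in m, angles in rad, forces in N, time in s.
With the tool pointing down it reaches from about 0.35 to 0.775 m from the base axis. Payload 5.5 kg.
Tool frame: the origin (TCP) lies between the finger pads; the fingertips stand 19 mm ahead of it and the grasp point (between the pads) is the TCP; z points along the fingers, y is the line along which they close (so a half turn about z gives the same grasp; the last joint's range is limited). The gripper opens to 85 mm and grips with 20 to 120 N. Pads are 22 mm wide; open, the fingers measure 114 mm over their backs; the gripper's body (76 mm by 85 mm) begins 54 mm behind the grasp point. The pads swing forward as they close: fully open they stand 13 mm farther back than shut.
Start: joints at [0.963, 0.313, 0.046, 1.304, 0, 1.431], TCP at [0.259, 0.513, 0.25] pointing down, gripper open.
Joint ranges: [-2.76, 2.76], [-0.86, 1.69], [-1.03, 1.26], [-2.2, 2.34], [-1.47, 1.5], [-3.14, 3.14]. Speed limits (rad/s): [2.57, 2.57, 3.14, 3.14, 3.14, 3.14].

### API

Orientations are given as a unit quaternion [x, y, z, w].
In Python, from rig import get_state, vision, ticket, finder gives the robot as it stands.
- The arm moves only by the tool carry_out, never from a script. Its argument "targets" is a list of rows, each a list of 7 numbers: the shift along the tool's x, y, z in mm, then the turn, a rotation vector about the tool's x, y, z in degrees, then the finger opening in mm, from 0 to 85.4. In form: [[dx, dy, dz, ax, ay, az, fingers], ...]. A call has 1 to 20 rows; each row is the pose to reach, as a shift and turn from the pose commanded when the call began, along the tool's axes at that moment; what a row does not reach only later rows make up. A row lasts 1/8 s, in which the tool goes at most 62.5 mm and 10.7 degrees, less where a joint would pass 70% of its speed; a pose out of reach is approached as far as the arm can. A call with a gripper value outside its range is refused whole. The fingers move at their own pace and stop on an object; "grip_force" is the grip in N (left out, the last holds). Time passes only in rows, so rows that repeat a pose let the fingers close. It gives the time, the measured TCP pose, the force, the opening and the grip force at its end, in the units of the state.
- get_state(): the state, without advancing time (a new reading comes with each control period).
- vision.capture(name): name is "side" or "top" or "wrist"; returns a dict with "img" (384x512x3 uint8, blue, green, red), "depth" (384x512 float32, m along the optical axis (not along the pixel's ray), 0 where there is no reading), "camera_matrix" (3x3 intrinsics, pixels), "position" and "orientation" of the camera in the world. Camera axes: x right, y down, z forward; pixel columns grow to the right and rows downward; lengths in m; the calibration is good to about 2 mm. A picture is of the moment at which its call begins.
- ticket.hand_in(): hands the job in; it is judged then, once.
Trained networks look in the newest picture that a camera, given by its name, has taken for a name from the list of things; names that differ only in an ending like _2 or _b are one class to them, and where a whole thing is asked for, a point or a joint stands for the part that bears it (a point fixed in the world has none). Each returns a list of dicts, best first, with "score" (0 to 1); they miss things now and then, are a little off and sometimes report something else, mostly with a low value. They report only what shows in the picture. A call takes as long as a camera call. They do not tell look-alikes from the thing itself.
- finder.search_frame(camera, thing): "location" ([row, column] as shares, 0 to 1, of the picture: columns of its width, rows of its height, amid what is visible of it).
- finder.outline_of(camera, thing): "region" (384x512 bool, what is visible of it) and "location" ([row, column] as shares, 0 to 1, of the picture: columns of its width, rows of its height, amid what is visible of it).
The state is a dict: "t": time; "joints": joint angles; "dq": joint speeds; "joint_torque": joint torques, N m; "position": TCP position; "tcp_rot": TCP orientation; "contact_force": force on the tool from outside, world axes, zero at the start; "wrist_torque": the same for the moment, N m; "gripper_width": finger opening in m; "gripper_force": force on a finger pad.
Only numpy, scipy, OpenCV 4.12 (cv2) and the standard library are available. Lean on these libraries where they do the work, as an engineer would, in place of code of your own. Each camera call takes 0.05 s, during which the arm holds its last target. There are 200 camera calls.

### The job

First hook a fingertip behind the far wall of the birch crate and drag it towards you along the bench, without lifting or tipping it, until it sits flush against the dark wooden batten. Then take the dark offcut out of the crate and drop it in the black scrap bin, and stand every toy car on its wheels on the floor of the crate; when all that is done, fold the crate's stiff lid down to half open, about 45 degrees, and leave it there so that the oiled cars can air. Leave everything else on the bench where it is.

Things in the scene. Friction and masses are not known exactly. Their poses are not given: they have to be found in the camera images.
- crate: low open-topped birch box, 180 mm along its x, 240 mm along its y, 65 mm high, walls and floor 6 mm thick, about 0.5 kg plus the lid, loose on the bench and slid by a few newtons. Origin at the centre of its underside; its +x points to its far wall (away from the robot), +y to the wall that carries the hinge of the lid. It starts 70 to 100 mm short of the batten, a little askew, with an offcut in it
- far_lip (a point): middle of the top outer edge of the crate's far wall, 65 mm above the bench; the bench behind its middle is clear for at least 50 mm
- lid (a joint): the crate's plywood lid (180 x 240 x 6 mm, 0.16 kg), hinged along the top of the crate's +y wall, axis along the crate's x. Value is the opening angle in rad: 0 = shut, pi/4 = half open (45 degrees), pi/2 = upright, stop at 2.0; it starts at 1.65 to 1.85, leaning a little outward. Stiff friction hinge (about 0.28 N m): it stays at whatever angle it is left; 1.5 to 3 N near its free edge moves it
- lid_edge (a point): middle of the lid's free edge (a blue painted stripe, on the face that is on top when the lid is shut), 240 mm from the hinge line
- lid_hinge (a point): middle of the lid's hinge line, on top of the crate's +y wall, 3 mm above the lid's inner face as shut: at crate (0, 120, 68.5) mm
- batten: dark wooden stop strip screwed to the bench on the robot's side of the crate, 24 mm along its x, 260 mm along its y, 22 mm high, fixed. Origin at the centre of its underside; its +x faces the crate. With the crate flush against it the crate's origin lies 102 mm along its +x
- offcut_mid (a point): centre of the dark hardwood offcut that lies in the crate at the start: a block 62 mm along its x, 36 mm along its y, 26 mm high, 60 g
- bin: black open scrap bin with a yellow tag, fixed, 130 x 130 mm, 60 mm high, walls 4 mm; origin at the centre of its underside
- car1_mid (a point): centre of the wooden toy car with the red cabin, half-way up (23 mm above what it stands on): 70 mm long along its x, 34 mm wide along its y with flush sides, bonnet and wheels 26 mm high, the cabin (44 mm long, from 28 mm behind to 16 mm ahead of the centre) up to 46 mm; 70 g. None if this car is absent
- car2_mid (a point): centre of the wooden toy car with the blue cabin, half-way up (23 mm above what it stands on): 70 mm long along its x, 34 mm wide along its y with flush sides, bonnet and wheels 26 mm high, the cabin (44 mm long, from 28 mm behind to 16 mm ahead of the centre) up to 46 mm; 70 g. None if this car is absent
- car3_mid (a point): centre of the wooden toy car with the green cabin, half-way up (23 mm above what it stands on): 70 mm long along its x, 34 mm wide along its y with flush sides, bonnet and wheels 26 mm high, the cabin (44 mm long, from 28 mm behind to 16 mm ahead of the centre) up to 46 mm; 70 g. None if this car is absent
- car4_mid (a point): centre of the wooden toy car with the yellow cabin, half-way up (23 mm above what it stands on): 70 mm long along its x, 34 mm wide along its y with flush sides, bonnet and wheels 26 mm high, the cabin (44 mm long, from 28 mm behind to 16 mm ahead of the centre) up to 46 mm; 70 g. None if this car is absent
- car5_mid (a point): centre of the wooden toy car with the orange cabin, half-way up (23 mm above what it stands on): 70 mm long along its x, 34 mm wide along its y with flush sides, bonnet and wheels 26 mm high, the cabin (44 mm long, from 28 mm behind to 16 mm ahead of the centre) up to 46 mm; 70 g. None if this car is absent
- bottle: glass bottle with a blue cap, 220 mm high, 68 mm across; loose, not part of the job, to be left alone; origin on its underside
- oil_tin: tin with an orange label, 80 mm high, 60 mm across; loose, not part of the job, to be left alone; origin on its underside
- tape: roll of yellow tape, 90 mm across, 24 mm high; loose, not part of the job, to be left alone; origin on its underside
- dowels: bundle of dowels in a blue wrap, 140 x 54 x 45 mm; loose, not part of the job, to be left alone; origin on its underside
- hammer: hammer lying on the bench; loose, not part of the job, to be left alone; origin on its underside
- driver: screwdriver lying on the bench; loose, not part of the job, to be left alone; origin on its underside
There are look-alikes about, which are no part of the job. What is shaped like the part that bears car5_mid but pink is not meant.

How it is judged:
On the way, in this order (a step that is already met when the one before it is completed fails the run):
1. a fingertip is hooked behind the crate's far wall and bears on the crate, before it reaches the batten (x of the grasp point in the frame of crate between 0.03 and 0.16 m and y of the grasp point in the frame of crate between -0.12 and 0.12 m and z of the grasp point in the frame of crate below 0.08 m and contact force between the fingers and crate above 0.5 N and x of crate in the frame of batten above 0.112 m), for 0.1 s.
2. the crate sits flush against the batten (x of crate in the frame of batten below 0.11 m and y of crate in the frame of batten between -0.07 and 0.07 m and angle between the x axis of crate and the x axis of batten, either way round below 0.07 rad), for 0.2 s.
3. the offcut is in the scrap bin and every car stands on the crate's floor (x of car1_mid in the frame of crate between -0.085 and 0.085 m and y of car1_mid in the frame of crate between -0.115 and 0.115 m and z of each of car1_mid, car2_mid, car3_mid, car4_mid, car5_mid in the frame of crate below 0.04 m and angle between each of car1_mid, car2_mid, car3_mid, car4_mid, car5_mid's own z axis and vertical below 0.3 rad and x of car2_mid in the frame of crate between -0.085 and 0.085 m and y of car2_mid in the frame of crate between -0.115 and 0.115 m and x of car3_mid in the frame of crate between -0.085 and 0.085 m and y of car3_mid in the frame of crate between -0.115 and 0.115 m and x of car4_mid in the frame of crate between -0.085 and 0.085 m and y of car4_mid in the frame of crate between -0.115 and 0.115 m and x of car5_mid in the frame of crate between -0.085 and 0.085 m and y of car5_mid in the frame of crate between -0.115 and 0.115 m and x of offcut_mid in the frame of bin between -0.06 and 0.06 m and y of offcut_mid in the frame of bin between -0.06 and 0.06 m and z of offcut_mid in the frame of bin below 0.055 m), for 0.2 s.
4. the lid is folded down to about 45 degrees (value of joint lid between 0.6 and 0.97 rad), for 0.2 s.
At the end, for the whole second after the job is handed in: The crate is flush against the batten (within 8 mm and 4 degrees, its middle within 70 mm of the batten's middle), every car present stands upright (within 17 degrees) on the crate's floor, the offcut lies in the scrap bin, the lid stays at 34 to 56 degrees open, and all is at rest (all of step 2 and all of step 3 and all of step 4 and linear speed of each of car1, car2, car3, car4, car5, offcut below 0.03 m/s and linear speed of crate below 0.02 m/s and velocity of joint lid between -0.05 and 0.05 rad/s); the robot touches nothing.
It fails at once if the crate is lifted or tipped (height (world z) of crate above 0.02 m or angle between crate's own z axis and vertical above 0.2 rad).
It fails at once if a bystander is moved more than 40 mm (distance of any of bottle, oil_tin, tape, dowels, hammer, driver from where it was at the start of the episode above 0.04 m).
Of car1, car2, car3, car4, car5 only 3 to 5 are there at a start; the rules pass over those that are not, and their reading is None.
At some moment in a run one of car1, car2, car3, car4, car5 may be knocked a few centimetres aside while the robot is not near it.
It also fails if it takes over 210 s, if anything falls off the work surface, if the arm or the gripper's body presses on something with over 40 N, if the wrist force passes 120 N, or if a joint passes its speed limit or range.

## Working session

There is one attempt and no reset: what is moved stays moved. The work goes in short steps, Python scripts to look and compute and a tool call to move; the robot and the scene stay as the last step left them, time stands still between calls to the robot, and variables do not carry over. Pictures are saved under pics/ and viewed, at most 14 in all, crops included, and the job is handed in when it is done.

Besides the shell and the picture viewer there is one more tool, called after ">>>" by a JSON object that holds its "name" and its "arguments", one argument or row to a line. carry_out: Moves the arm, as the interface text tells. Its arguments: {"type":"object","properties":{"targets":{"type":"array"},"grip_force":{"type":"number"}},"required":["targets"]}

```bash
mkdir -p pics; ls; cat > h.py <<'E'
import numpy as np, cv2
from scipy.spatial.transform import Rotation as R
from rig import get_state, vision, ticket, finder
def cloud(c):
    K=np.array(c["camera_matrix"]); d=c["depth"]; v,u=np.mgrid[0:384,0:512]
    p=np.stack([(u-K[0,2])/K[0,0]*d,(v-K[1,2])/K[1,1]*d,d],-1)
    o=c["orientation"]; o=np.array(o)
    r=R.from_quat(o) if o.size==4 else R.from_matrix(o)
    P=p@r.as_matrix().T+np.array(c["position"]); P[d==0]=np.nan
    return P
E
python3 - <<'E'
from h import *
s=get_state(); print(s)
ims=[]
for n in("top","side"):
    c=vision.capture(n); np.savez(n+"0.npz",img=c["img"],P=cloud(c)); print(n,c["position"],c["orientation"],c["camera_matrix"])
    cv2.imwrite(f"pics/{n}0.png",cv2.resize(c["img"],(800,600)))
P=np.load("top0.npz")["P"]
for t in "crate far_lip lid lid_edge lid_hinge batten offcut_mid bin car1_mid car2_mid car3_mid car4_mid car5_mid bottle oil_tin tape dowels hammer driver".split():
    for r in finder.search_frame("top",t)[:3]:
        a,b=r["location"]; i,j=int(a*384),int(b*512); print(t,round(r["score"],2),i,j,P[i,j].round(3))
E
```

```text
pics
{'t': 0.0, 'joints': array([ 9.63405132e-01,  3.14005542e-01,  4.49647579e-02,  1.30358120e+00,
       -6.69938954e-06,  1.43119502e+00]), 'dq': array([-0.0012899 , -0.0004517 ,  0.00206275, -0.00071617, -0.0003496 ,
        0.00019223]), 'joint_torque': array([-2.97619717e-04, -4.80626357e+01,  2.98534620e+01,  1.94411696e-02,
       -2.40120162e-04, -2.29770029e-05]), 'position': array([0.25901274, 0.51282603, 0.24940009]), 'tcp_rot': array([ 2.31768062e-01,  9.72770647e-01, -8.51118405e-04, -3.29947791e-04]), 'contact_force': array([0.10414765, 0.61606658, 0.07433163]), 'wrist_torque': array([-0.0170435 ,  0.01207333,  0.01643761]), 'gripper_force': 0.0, 'gripper_width': 0.08524782108601109}
top [0.31630629 0.08800316 1.31988553] [-0.69408407  0.71381956 -0.06362731  0.06826792] [[416.02321527   0.         252.8957446 ]
 [  0.         416.02321527 194.0303287 ]
 [  0.           0.           1.        ]]
side [-0.1608392  1.1164555  1.0784471] [-0.27028667  0.86038925 -0.41353549  0.1251553 ] [[440.27303698   0.         258.6763794 ]
 [  0.         440.27303698 179.30069192]
 
[... 568 characters left out ...]
 0.466 -0.372  0.046]
car3_mid 0.75 185 404 [ 0.572 -0.378  0.048]
car4_mid 0.71 227 376 [ 0.443 -0.281  0.047]
car4_mid 0.44 148 197 [0.682 0.254 0.143]
car5_mid 0.85 238 162 [0.428 0.375 0.044]
car5_mid 0.83 227 123 [0.465 0.496 0.046]
car5_mid 0.63 276 106 [0.319 0.543 0.046]
oil_tin 0.73 153 350 [ 0.671 -0.21   0.079]
oil_tin 0.22 188 229 [0.541 0.156 0.228]
tape 0.89 143 393 [ 0.724 -0.374 -0.002]
dowels 0.88 122 317 [ 0.788 -0.12   0.044]
dowels 0.48 254 275 [0.371 0.03  0.023]
dowels 0.34 227 376 [ 0.443 -0.281  0.047]
hammer 0.94 276 413 [ 0.293 -0.386  0.027]
hammer 0.71 122 315 [ 0.787 -0.113  0.047]
driver 0.86 291 158 [0.269 0.391 0.018]
driver 0.66 229 376 [ 0.437 -0.279  0.049]
```

View pics/top0.png

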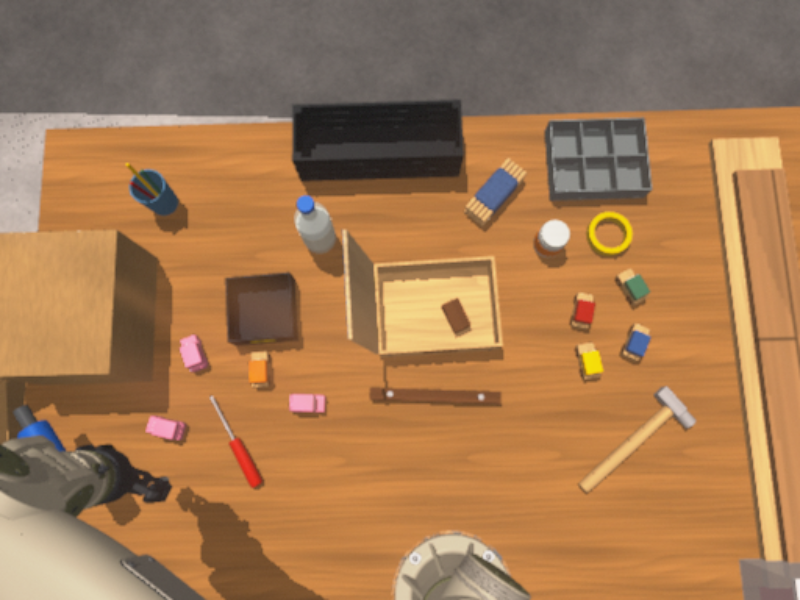

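View pics/side0.png

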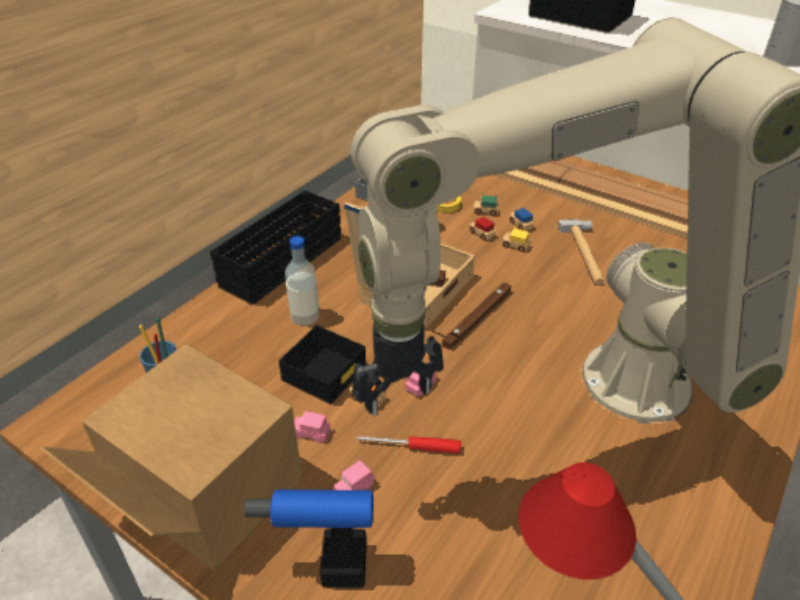

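Top view: crate at about (437,305), with the offcut at (456,316). Batten at (435,397), bin at (262,308). Red car at (584,311), blue (637,342), green (633,286), yellow (591,360). Car5 candidates are orange (259,370) and pink (193,352), (308,404), (165,429). Only (259,370) has an orange cabin, so I'll confirm that one in a crop and measure everything.

```bash
cat >> h.py <<'E'
def rect(P,m):
    p=P[m]; p=p[~np.isnan(p).any(1)]
    (c,s,a)=cv2.minAreaRect((p[:,:2]*1000).astype(np.float32))
    if s[0]<s[1]: s=s[::-1]; a+=90
    a=(a+90)%180-90
    return np.round(c,1),np.round(s,1),round(a,1),len(p)
def comp(P,zlo,zhi,box,minn=25):
    x0,x1,y0,y1=box
    m=(P[...,2]>zlo)&(P[...,2]<zhi)&(P[...,0]>x0)&(P[...,0]<x1)&(P[...,1]>y0)&(P[...,1]<y1)
    n,l,st,_=cv2.connectedComponentsWithStats(m.astype(np.uint8),connectivity=8)
    return [l==i for i in range(1,n) if st[i,4]>=minn]
def hue(img,P,m):
    mm=m&(P[...,2]>.036); return np.median(img[mm],0) if mm.any() else None
E
python3 - <<'E'
from h import *
f=np.load("top0.npz"); P,img=f["P"],f["img"]
for nm,zl,zh,b in [("cars",.014,.06,(.38,.64,-.45,-.22)),("left",.014,.06,(.25,.5,.18,.62)),("bat",.015,.03,(.33,.42,-.12,.2)),("rim",.058,.072,(.4,.75,-.15,.25)),("offcut",.02,.04,(.47,.62,-.08,.11)),("bin",.05,.07,(.4,.7,.2,.5)),("bottle",.05,.3,(.55,.8,.16,.35)),("tin",.06,.1,(.6,.8,-.3,-.1)),("lid",.1,.4,(.4,.7,.08,.25)),("dow",.02,.06,(.65,.9,-.2,-.02))]:
    for m in comp(P,zl,zh,b): print(nm,*rect(P,m),"zmax",np.nanmax(P[m][:,2]).round(3),hue(img,P,m))
cv2.imwrite("pics/c5.png",cv2.resize(img[205:290,85:215],(780,510),interpolation=cv2.INTER_CUBIC))
E
```

```text
cars [ 582.4 -387.8] [69.5 36.8] 26.9 287 zmax 0.052 [101. 135.  94.]
cars [ 536.  -283.2] [70.9 35.4] -13.9 274 zmax 0.051 [ 39.  54. 201.]
cars [ 469.8 -384.9] [71.3 35.3] -25.3 284 zmax 0.051 [160. 104.  77.]
cars [ 433.9 -286.4] [69.4 35.1] 8.1 290 zmax 0.052 [ 10. 220. 245.]
left [492.3 361.2] [129.6  12.7] 89.5 125 zmax 0.06 [40.5 68.  93. ]
left [456.  592.2] [85.1 22.3] -14.8 163 zmax 0.06 [ 49.  73. 100.]
left [470.5 502.6] [68.6 34.7] 20.9 269 zmax 0.052 [199. 169. 245.]
left [435.4 368.7] [69.  33.7] 3.4 276 zmax 0.052 [ 48. 146. 243.]
left [365.5 274.3] [69.  33.7] 85.8 255 zmax 0.052 [193. 169. 244.]
left [343.3 445.1] [91.8  5.6] 28.7 49 zmax 0.022 None
left [326.1 553.9] [72.2 34.2] 74.3 274 zmax 0.051 [191. 162. 245.]
left [272.  406.8] [58.2 25.3] 29.9 145 zmax 0.03 None
bat [373.8  22.2] [257.4  24.1] 86.6 648 zmax 0.029 None
rim [548.9  13.2] [241.4 181.6] -87.7 594 zmax 0.071 [109. 171. 223.]
offcut [532.4 -26.4] [62.2 36. ] 23.4 232 zmax 0.038 [ 54.  85. 133.]
bin [683.8 243.6] [59.6 17.2] -75.3 38 zmax 0.07 [103.5 116.  126. ]
bin [555.1 364.5] [131. 131.] -86.6 295 zmax 0.067 [55. 70. 95.]
bottle [703.7 247.7] [67.8 59.4] -68.8 611 zmax 0.224 [149. 137. 142.]
bottle [591.5 166.8] [82.8 11.3] 0.5 140 zmax 0.3 [ 69.  94. 117.]
bottle [595.1 308.9] [84.2 39.4] 34.7 67 zmax 0.063 [53. 65. 80.]
tin [ 681.2 -223.9] [57.4 55.4] -3.9 299 zmax 0.085 [227. 234. 237.]
lid [686.7 233. ] [33.1 26.2] 89.8 176 zmax 0.224 [140.  141.  144.5]
lid [543.5 155.7] [180.2  36.3] 1.8 1139 zmax 0.307 [ 73. 103. 133.]
dow [ 792.1 -120.2] [141.3  54.6] -41.4 709 zmax 0.051 [138. 109.  92.]
dow [838.7 -33.9] [26.9  5.1] 86.7 41 zmax 0.06 [33. 38. 47.]
dow [ 680.7 -196.9] [26.4  3.7] 3.8 25 zmax 0.056 [ 37.   75.5 134. ]
```

View pics/c5.png

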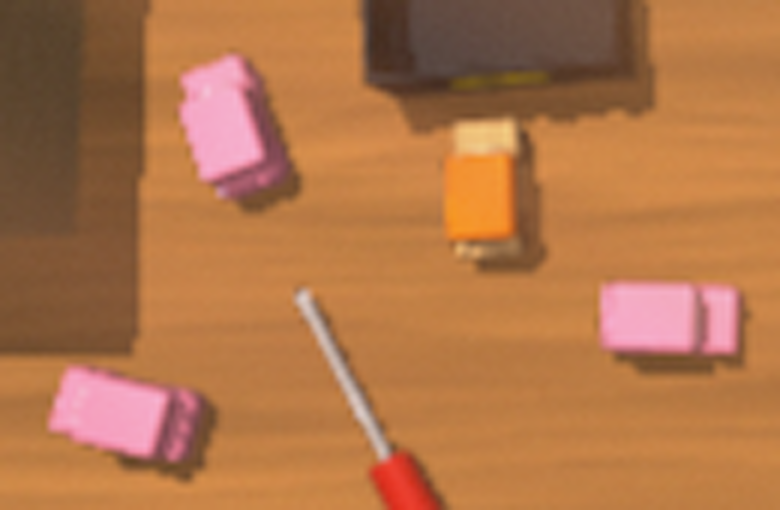

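Confirmed: orange cabin at crop (483,195) is car5, and the three others are all pink. Next I'll plan the hook with both open fingers side by side behind the far wall.

```bash
cat >> h.py <<'E'
def go(*ts):
    """ts: (x,y,z mm, yangle deg) targets with tool down -> tool-frame rows from present pose"""
    s=get_state(); r0=R.from_quat(s["tcp_rot"]); p0=s["position"]*1000
    print("at",p0.round(1),"ya",np.degrees(np.arctan2(*r0.as_matrix()[[1,0],1])).round(1),"t",round(s["t"],1))
    for x,y,z,a in ts:
        a=np.radians(a); ey=np.array([np.cos(a),np.sin(a),0]); ez=np.array([0,0,-1.]); ex=np.cross(ey,ez)
        rt=R.from_matrix(np.stack([ex,ey,ez],1))
        d=r0.inv().apply(np.array([x,y,z])-p0); v=(r0.inv()*rt).as_rotvec(degrees=True)
        print((x,y,z),"->",d.round(0),v.round(1))
E
python3 -c "
from h import *
go((259,513,400,63),(675,18,400,92.3),(675,18,35,92.3))"
```

```text
at [259.3 513.2 250.3] ya 63.2 t 1.1
(259, 513, 400) -> [   0.   -0. -150.] [0.  0.  0.2]
(675, 18, 400) -> [-594. -255. -150.] [  0.    0.  -29.1]
(675, 18, 35) -> [-594. -255.  215.] [  0.    0.  -29.1]
```

>>> {"name": "carry_out", "arguments": {
  "targets": [
    [0,0,-60,0,0,0,85],
    [0,0,-110,0,0,0,85],
    [0,0,-150,0,0,0,85],
    [-594,-255,-150,0,0,-29.1,85],
    [-594,-255,-150,0,0,-29.1,85],
    [-594,-255,-150,0,0,-29.1,85],
    [-594,-255,-150,0,0,-29.1,85],
    [-594,-255,-150,0,0,-29.1,85],
    [-594,-255,-150,0,0,-29.1,85],
    [-594,-255,-150,0,0,-29.1,85],
    [-594,-255,-150,0,0,-29.1,85],
    [-594,-255,-150,0,0,-29.1,85],
    [-594,-255,-150,0,0,-29.1,85],
    [-594,-255,-150,0,0,-29.1,85],
    [-594,-255,-150,0,0,-29.1,85],
    [-594,-255,-150,0,0,-29.1,85],
    [-594,-255,-150,0,0,-29.1,85],
    [-594,-255,-150,0,0,-29.1,85]
  ]
}}

```text
t: 3.3
position: [0.6739, 0.0191, 0.4013]
tcp_rot: [-0.021, 1.0, 0.0, 0.001]
contact_force: [-0.2, 0.4, -0.6]
gripper_width: 0.0854
gripper_force: 0.0
```

```bash
python3 -c "
from h import *
go((675,18,400,92.3),(675,18,100,92.3),(675,18,35,92.3))"
```

```text
at [673.9  19.1 401.3] ya 92.4 t 3.3
(675, 18, 400) -> [-1. -1.  1.] [-0.   0.1  0.1]
(675, 18, 100) -> [ -1.  -1. 301.] [-0.   0.1  0.1]
(675, 18, 35) -> [ -1.  -1. 366.] [-0.   0.1  0.1]
```

>>> {"name": "carry_out", "arguments": {
  "targets": [
    [0,0,60,0,0,0,85],
    [0,0,120,0,0,0,85],
    [0,0,180,0,0,0,85],
    [0,0,240,0,0,0,85],
    [0,0,290,0,0,0,85],
    [0,0,320,0,0,0,85],
    [0,0,340,0,0,0,85],
    [0,0,355,0,0,0,85],
    [0,0,366,0,0,0,85],
    [0,0,366,0,0,0,85]
  ]
}}

```text
t: 4.55
position: [0.6741, 0.018, 0.0339]
tcp_rot: [-0.02, 1.0, 0.0, -0.0]
contact_force: [-0.3, 0.6, -0.8]
gripper_width: 0.0854
gripper_force: 0.0
```

>>> {"name": "carry_out", "arguments": {
  "targets": [
    [4,0,0,0,0,0,85],
    [8,0,0,0,0,0,85],
    [12,0,0,0,0,0,85],
    [15,0,0,0,0,0,85],
    [18,0,0,0,0,0,85],
    [20,0,0,0,0,0,85],
    [22,0,0,0,0,0,85],
    [24,0,0,0,0,0,85],
    [26,0,0,0,0,0,85],
    [26,0,0,0,0,0,85]
  ]
}}

```text
t: 5.8
position: [0.6489, 0.0168, 0.0344]
tcp_rot: [-0.02, 1.0, 0.0, 0.0]
contact_force: [3.0, 1.0, -1.4]
gripper_width: 0.0852
gripper_force: 1.5
```

```bash
python3 - <<'E'
from h import *
go((600,18,35,86.6))
s=get_state(); print(s["contact_force"])
c=vision.capture("top");P=cloud(c);img=c["img"]
cv2.imwrite("pics/hook.png",cv2.resize(img[130:270,200:350],(750,560)))
for m in comp(P,.058,.072,(.4,.65,-.15,.25)): print("rim",*rect(P,m))
E
```

```text
at [648.9  16.8  34.4] ya 92.3 t 5.8
(600, 18, 35) -> [49.  3. -1.] [0.  0.1 5.7]
[ 2.99051922  0.98343305 -1.44685341]
rim [542.9 115.8] [181.6  40.5] -1.2 174
rim [ 514.4 -107.4] [105.8   6.4] 0.5 55
```

View pics/hook.png

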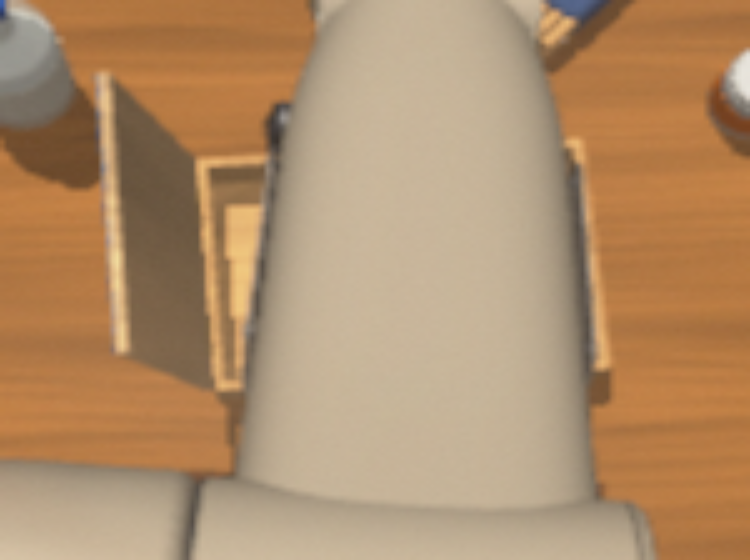

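The picture shows the arm over the crate, with the far-wall corner visible at (575,150). The 3 N reading means the fingers bear on the far wall. Now I'll drag and turn gradually to the batten's angle.

>>> {"name": "carry_out", "arguments": {
  "targets": [
    [3,0,0,0,0,0,85],
    [7,0,0,0,0,0.5,85],
    [11,0,0,0,0,1,85],
    [15,0,0,0,0,1.5,85],
    [19,0,0,0,0,2,85],
    [23,-1,0,0,0,2.5,85],
    [27,-1,0,0,0,3,85],
    [31,-1,0,0,0,3.5,85],
    [35,-1,0,0,0,4,85],
    [39,-1,0,0,0,4.5,85],
    [43,-2,0,0,0,5,85],
    [47,-2,0,0,0,5.4,85],
    [51,-2,0,0,0,5.7,85],
    [55,-2,0,0,0,5.7,85],
    [59,-2,0,0,0,5.7,85],
    [63,-3,0,0,0,5.7,85],
    [65,-3,0,0,0,5.7,85],
    [67,-3,0,0,0,5.7,85],
    [68,-3,0,0,0,5.7,85],
    [68,-3,0,0,0,5.7,85]
  ]
}}

```text
t: 8.35
position: [0.5806, 0.011, 0.0344]
tcp_rot: [0.03, 1.0, -0.0, -0.0]
contact_force: [3.4, 0.5, 2.2]
gripper_width: 0.0848
gripper_force: 1.9
```

>>> {"name": "carry_out", "arguments": {
  "targets": [
    [1,0,0,0,0,0,85],
    [2,0,0,0,0,0,85],
    [3,0,0,0,0,0,85],
    [3,0,0,0,0,0,85]
  ]
}}

```text
t: 8.85
position: [0.5783, 0.0109, 0.0344]
tcp_rot: [0.03, 1.0, -0.0, 0.001]
contact_force: [6.3, -0.5, 0.6]
gripper_width: 0.0851
gripper_force: 3.1
```

Force is rising slightly, so I'll go in small steps until it clearly seats.

>>> {"name": "carry_out", "arguments": {
  "targets": [
    [1,0,0,0,0,0,85],
    [2,0,0,0,0,0,85],
    [3,0,0,0,0,0,85],
    [3,0,0,0,0,0,85]
  ]
}}

```text
t: 9.35
position: [0.5783, 0.0109, 0.0352]
tcp_rot: [0.03, 1.0, -0.0, 0.003]
contact_force: [11.9, -0.3, -1.0]
gripper_width: 0.0849
gripper_force: 6.0
```

>>> {"name": "carry_out", "arguments": {
  "targets": [
    [-8,0,0,0,0,0,85],
    [-22,0,0,0,0,0,85],
    [-22,0,0,0,0,0,85],
    [-22,0,-60,0,0,0,85],
    [-22,0,-120,0,0,0,85],
    [-22,0,-180,0,0,0,85],
    [-22,0,-240,0,0,0,85],
    [60,-60,-240,0,0,0,85],
    [120,-300,-240,0,0,0,85],
    [120,-300,-240,0,0,0,85],
    [120,-300,-240,0,0,0,85],
    [120,-300,-240,0,0,0,85],
    [120,-300,-240,0,0,0,85],
    [120,-300,-240,0,0,0,85]
  ]
}}

```text
t: 11.1
position: [0.435, -0.2817, 0.2732]
tcp_rot: [0.032, 0.999, 0.001, -0.001]
contact_force: [0.4, 0.5, 0.1]
gripper_width: 0.0854
gripper_force: 0.0
```

```bash
cat > look.py <<'E'
from h import *
import sys
c=vision.capture("top");P=cloud(c);img=c["img"]
for nm,zl,zh,b in [("cars",.014,.06,(.38,.64,-.45,-.2)),("left",.014,.06,(.38,.48,.32,.42)),("bat",.012,.03,(.33,.392,-.12,.2)),("rim",.055,.075,(.36,.7,-.15,.25)),("in",.02,.062,(.385,.56,-.1,.125)),("lid",.1,.4,(.3,.58,.08,.25)),("binin",.01,.05,(.5,.61,.31,.42))]:
    for m in comp(P,zl,zh,b): print(nm,*rect(P,m),hue(img,P,m))
cv2.imwrite(f"pics/{sys.argv[1]}.png",cv2.resize(img[130:310,140:440],(800,480)))
E
python3 look.py a; python3 -c "
from h import *
go()"
```

```text
cars [ 582.4 -387.6] [69.6 36. ] 26.9 289 [101. 135.  92.]
cars [ 535.6 -282.8] [69.8 34.6] -14.8 272 [ 39.  53. 200.]
cars [ 434.  -287.3] [69.3 36.7] 8.4 275 [ 10. 220. 245.]
cars [ 441.5 -372.5] [31.6  9.3] 67.5 50 [75.5 73.  83.5]
left [435.6 368.9] [69.  34.5] 2.5 276 [ 48. 146. 243.]
bat [373.9  22.3] [257.4  24.5] 86.5 669 None
rim [683.9 231. ] [41.1  7.5] -53.7 27 [103. 115. 125.]
rim [475.6  17.7] [243.1 181.1] 86.1 670 [103.  160.5 214. ]
in [556.9 -42.6] [114.1   2.9] 86.4 97 [ 62.  94. 125.]
in [449.8 -98.5] [125.7   6.4] -3.3 87 [ 74. 114. 154.]
in [455.6 -20.8] [62.3 36.6] 17.4 239 [ 54.  86. 135.]
in [389.1  91.4] [66.4 10.1] 86.3 52 [ 66.5 102.  140. ]
lid [484.3 159.4] [180.1  36.7] -3.5 1266 [ 73. 103. 135.]
at [ 435.7 -280.6  273.4] ya 86.5 t 11.2
```

View pics/a.png

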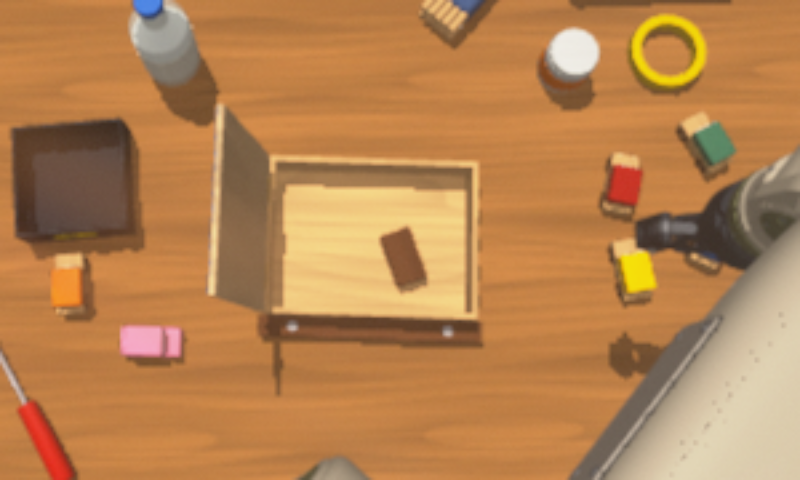

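Crate is flush at 102 mm and 0.4° from the batten, with the offcut at (403,259) in the crop. Pick the offcut.

```bash
python3 -c "
from h import *
go((455.6,-20.8,150,107.4),(455.6,-20.8,29,107.4))"
```

```text
at [ 435.7 -280.6  273.4] ya 86.5 t 11.2
(455.6, -20.8, 150) -> [ -4. 260. 124.] [  0.2  -0.1 -20.9]
(455.6, -20.8, 29) -> [ -4. 260. 245.] [  0.2  -0.1 -20.9]
```

>>> {"name": "carry_out", "arguments": {
  "targets": [
    [-4,60,0,0,0,-10,70],
    [-4,120,20,0,0,-20.9,70],
    [-4,180,60,0,0,-20.9,70],
    [-4,240,100,0,0,-20.9,70],
    [-4,260,130,0,0,-20.9,60],
    [-4,260,180,0,0,-20.9,60],
    [-4,260,215,0,0,-20.9,60],
    [-4,260,235,0,0,-20.9,60],
    [-4,260,245,0,0,-20.9,60],
    [-4,260,245,0,0,-20.9,60]
  ]
}}

```text
t: 12.4
position: [0.4558, -0.0207, 0.029]
tcp_rot: [-0.153, 0.988, 0.0, -0.001]
contact_force: [0.6, 0.3, 0.0]
gripper_width: 0.0602
gripper_force: 0.0
```

>>> {"name": "carry_out", "arguments": {
  "targets": [
    [0,0,0,0,0,0,25],
    [0,0,0,0,0,0,25],
    [0,0,0,0,0,0,25],
    [0,0,0,0,0,0,25],
    [0,0,0,0,0,0,25],
    [0,0,0,0,0,0,25],
    [0,0,-40,0,0,0,25],
    [0,0,-90,0,0,0,25],
    [0,0,-90,0,0,0,25]
  ],
  "grip_force": 30
}}

```text
t: 13.52
position: [0.4595, -0.0225, 0.1231]
tcp_rot: [-0.152, 0.988, -0.001, 0.004]
contact_force: [0.2, 0.8, -0.8]
gripper_width: 0.0352
gripper_force: 30.5
```

```bash
python3 -c "
from h import *
go((455,-20,400,93),(555,364.5,400,93),(555,364.5,75,93))"
```

```text
at [459.5 -22.5 123.1] ya 107.5 t 13.5
(455, -20, 400) -> [   2.    3. -277.] [-0.2  0.4 14.5]
(555, 364.5, 400) -> [-209.  339. -277.] [-0.2  0.4 14.5]
(555, 364.5, 75) -> [-207.  341.   48.] [-0.2  0.4 14.5]
```

>>> {"name": "carry_out", "arguments": {
  "targets": [
    [2,3,-60,0,0,0,25],
    [2,3,-120,0,0,0,25],
    [2,3,-180,0,0,0,25],
    [2,3,-240,0,0,0,25],
    [2,3,-277,0,0,0,25],
    [-209,339,-277,0,0,14.5,25],
    [-209,339,-277,0,0,14.5,25],
    [-209,339,-277,0,0,14.5,25],
    [-209,339,-277,0,0,14.5,25],
    [-209,339,-277,0,0,14.5,25],
    [-209,339,-277,0,0,14.5,25],
    [-209,339,-277,0,0,14.5,25],
    [-209,339,-277,0,0,14.5,25],
    [-209,339,-277,0,0,14.5,25],
    [-209,339,-277,0,0,14.5,25]
  ]
}}

```text
t: 15.4
position: [0.554, 0.3632, 0.3968]
tcp_rot: [-0.025, 1.0, -0.0, 0.0]
contact_force: [0.4, 0.5, -0.6]
gripper_width: 0.0357
gripper_force: 30.5
```

```bash
python3 -c "
from h import *
go((555,364.5,400,93),(555,364.5,75,93))"
```

```text
at [554.  363.2 396.8] ya 92.9 t 15.4
(555, 364.5, 400) -> [-1.  1. -3.] [-0.   0.  -0.1]
(555, 364.5, 75) -> [ -1.   1. 322.] [-0.   0.  -0.1]
```

>>> {"name": "carry_out", "arguments": {
  "targets": [
    [-1,1,60,0,0,0,25],
    [-1,1,120,0,0,0,25],
    [-1,1,180,0,0,0,25],
    [-1,1,240,0,0,0,25],
    [-1,1,290,0,0,0,25],
    [-1,1,315,0,0,0,25],
    [-1,1,325,0,0,0,25],
    [-1,1,325,0,0,0,25],
    [-1,1,325,0,0,0,60],
    [-1,1,325,0,0,0,60],
    [-1,1,325,0,0,0,60],
    [-1,1,325,0,0,0,60],
    [-1,1,270,0,0,0,60],
    [-1,1,210,0,0,0,60],
    [100,1,180,0,0,0,60],
    [180,1,180,0,0,0,60],
    [180,1,180,0,0,0,60],
    [180,1,180,0,0,0,60],
    [180,1,180,0,0,0,60]
  ]
}}

```text
t: 17.77
position: [0.3746, 0.3565, 0.2169]
tcp_rot: [-0.026, 1.0, 0.0, 0.001]
contact_force: [0.4, 0.8, -0.2]
gripper_width: 0.0601
gripper_force: 0.0
```

```bash
python3 look.py b; python3 -c "
from h import *
go((435.6,368.9,120,92.5),(435.6,368.9,23,92.5))"
```

```text
cars [ 582.7 -387.6] [69.1 35.6] 24.5 285 [ 99. 133.  92.]
cars [ 536.  -283.3] [71.1 35.6] -15.2 272 [ 38.  53. 197.]
cars [ 469.8 -384.4] [71.8 35.2] -24.0 285 [158. 103.  75.]
cars [ 433.8 -286.4] [69.3 34.7] 7.5 286 [ 10. 218. 245.]
left [437.6 368.6] [65.5 34.5] 3.9 255 [ 49. 144. 241.]
bat [373.9  22.5] [257.2  24.5] 86.6 663 None
rim [476.   17.9] [243.3 181.6] 86.2 673 [101. 158. 211.]
in [556.4 -42.9] [113.5   3. ] 86.5 96 [ 61.  92. 124.]
in [457.4 -97.5] [141.    3.4] -3.4 88 [ 73.5 112.5 151. ]
in [390.2  93.2] [58.2 10.1] 88.8 46 [ 66.  101.  137.5]
lid [484.5 159.3] [180.6  36.8] -3.4 1265 [ 72. 102. 133.]
binin [555.4 366.8] [62.7 36.4] 3.6 247 [ 58.  75. 105.]
at [375.2 356.5 216.6] ya 93.0 t 17.8
(435.6, 368.9, 120) -> [-61.   9.  97.] [0.  0.1 0.5]
(435.6, 368.9, 23) -> [-61.   9. 194.] [0.  0.1 0.5]
```

View pics/b.png

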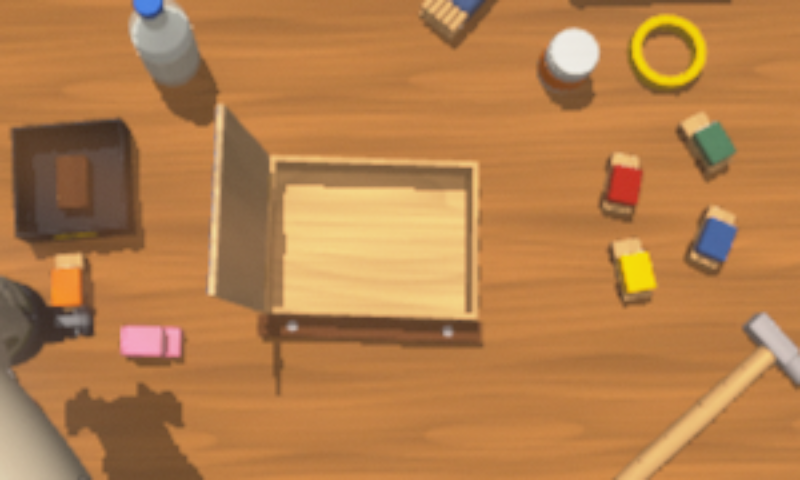

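Offcut lies in the bin at (73,182); the orange car stands at (68,280) as before. Pick it.

>>> {"name": "carry_out", "arguments": {
  "targets": [
    [-61,9,0,0,0,0.5,60],
    [-61,9,50,0,0,0.5,60],
    [-61,9,100,0,0,0.5,60],
    [-61,9,150,0,0,0.5,60],
    [-61,9,180,0,0,0.5,60],
    [-61,9,193,0,0,0.5,60],
    [-61,9,193,0,0,0.5,60],
    [-61,9,193,0,0,0.5,22],
    [-61,9,193,0,0,0.5,22],
    [-61,9,193,0,0,0.5,22],
    [-61,9,193,0,0,0.5,22],
    [-61,9,193,0,0,0.5,22],
    [-61,9,193,0,0,0.5,22],
    [-61,9,150,0,0,0.5,22],
    [-61,9,90,0,0,0.5,22],
    [-61,9,30,0,0,0.5,22],
    [-61,9,-30,0,0,0.5,22],
    [-61,9,-90,0,0,0.5,22],
    [-61,9,-150,0,0,0.5,22],
    [-61,9,-190,0,0,0.5,22]
  ],
  "grip_force": 30
}}

```text
t: 20.32
position: [0.4343, 0.3682, 0.4098]
tcp_rot: [-0.022, 1.0, 0.001, 0.001]
contact_force: [0.5, 0.1, -0.5]
gripper_width: 0.0335
gripper_force: 30.1
```

```bash
cat >> h.py <<'E'
C=np.array([475.8,17.8]); ya=np.radians(86.3); CY=np.array([np.cos(ya),np.sin(ya)]); CX=np.array([CY[1],-CY[0]])
def slot(cx,cy): return C+cx*CX+cy*CY
E
python3 -c "
from h import *
x,y=slot(42,41)
print(x,y)
go((x,y,405,86.3),(x,y,120,86.3),(x,y,30,86.3))"
```

```text
520.3582806058029 56.004183402535105
at [434.3 368.2 409.8] ya 92.5 t 20.3
(np.float64(520.3582806058029), np.float64(56.004183402535105), 405) -> [ -72. -316.    4.] [0.1 0.2 6.2]
(np.float64(520.3582806058029), np.float64(56.004183402535105), 120) -> [ -71. -316.  289.] [0.1 0.2 6.2]
(np.float64(520.3582806058029), np.float64(56.004183402535105), 30) -> [ -71. -316.  379.] [0.1 0.2 6.2]
```

>>> {"name": "carry_out", "arguments": {
  "targets": [
    [-71,-316,0,0,0,6.2,22],
    [-71,-316,0,0,0,6.2,22],
    [-71,-316,0,0,0,6.2,22],
    [-71,-316,0,0,0,6.2,22],
    [-71,-316,0,0,0,6.2,22],
    [-71,-316,0,0,0,6.2,22],
    [-71,-316,0,0,0,6.2,22],
    [-71,-316,0,0,0,6.2,22],
    [-71,-316,60,0,0,6.2,22],
    [-71,-316,120,0,0,6.2,22],
    [-71,-316,180,0,0,6.2,22],
    [-71,-316,240,0,0,6.2,22],
    [-71,-316,300,0,0,6.2,22],
    [-71,-316,340,0,0,6.2,22],
    [-71,-316,360,0,0,6.2,22],
    [-71,-316,372,0,0,6.2,22],
    [-71,-316,378,0,0,6.2,22],
    [-71,-316,379,0,0,6.2,22],
    [-71,-316,379,0,0,6.2,22]
  ]
}}

```text
t: 22.7
position: [0.5188, 0.0571, 0.0305]
tcp_rot: [0.031, 1.0, 0.001, 0.0]
contact_force: [-10.6, 2.8, 20.6]
gripper_width: 0.0338
gripper_force: 33.2
```

>>> {"name": "carry_out", "arguments": {
  "targets": [
    [0,0,0,0,0,0,48],
    [0,0,0,0,0,0,48],
    [0,0,0,0,0,0,48],
    [0,0,-10,0,0,0,48],
    [0,0,-60,0,0,0,48],
    [0,0,-110,0,0,0,48],
    [0,0,-110,0,0,0,48]
  ]
}}

```text
t: 23.58
position: [0.5226, 0.0555, 0.1421]
tcp_rot: [0.032, 0.999, -0.0, 0.004]
contact_force: [0.5, 0.1, -0.4]
gripper_width: 0.048
gripper_force: 0.0
```

```bash
python3 -c "
from h import *
go((536,-283.2,140,75),(536,-283.2,23,75))"
```

```text
at [522.6  55.5 142.1] ya 86.3 t 23.6
(536, -283.2, 140) -> [ -35. -337.    2.] [ 0.1  0.5 11.3]
(536, -283.2, 23) -> [ -34. -337.  119.] [ 0.1  0.5 11.3]
```

>>> {"name": "carry_out", "arguments": {
  "targets": [
    [-34,-337,0,0,0,11.3,60],
    [-34,-337,0,0,0,11.3,60],
    [-34,-337,0,0,0,11.3,60],
    [-34,-337,0,0,0,11.3,60],
    [-34,-337,0,0,0,11.3,60],
    [-34,-337,0,0,0,11.3,60],
    [-34,-337,0,0,0,11.3,60],
    [-34,-337,0,0,0,11.3,60],
    [-34,-337,0,0,0,11.3,60]
  ]
}}

```text
t: 24.7
position: [0.5314, -0.281, 0.1372]
tcp_rot: [0.129, 0.992, 0.0, -0.0]
contact_force: [-0.7, -0.4, 0.4]
gripper_width: 0.06
gripper_force: 0.0
```

```bash
python3 look.py c; python3 -c "
from h import *
go((536,-283.2,23,75))"
```

```text
cars [ 524.4 -280.2] [46.8 34.7] -13.0 193 [ 42.  53. 191.]
cars [ 458.7 -269.9] [26.9 11.6] -30.9 28 None
bat [378.7  87.2] [127.1  24.2] 88.2 305 None
bat [368.3 -71.8] [68.6 23.2] 84.2 134 None
rim [683.8 231.6] [40.   7.4] -53.5 27 [100. 112. 121.]
rim [475.9  18.3] [243.1 180.5] 86.4 642 [ 98. 153. 205.]
in [556.5 -40.1] [117.    1.8] 86.4 92 [ 60.  90. 120.]
in [518.4  58.2] [70.8 34.1] -2.2 240 [ 45. 148. 244.]
in [456.4 -98.4] [136.5   6.5] -2.9 92 [ 73. 110. 147.]
in [390.   91.7] [61.2 10.1] 88.4 49 [ 66.  99. 133.]
lid [484.8 159.2] [181.   36.9] -3.4 1262 [ 70.  99. 129.]
binin [555.8 367.2] [63.8 36.5] 3.1 249 [ 54.  78. 117.]
at [ 531.6 -281.1  137.3] ya 75.1 t 24.8
(536, -283.2, 23) -> [ -5.  -1. 114.] [ 0.  -0.   0.1]
```

View pics/c.png

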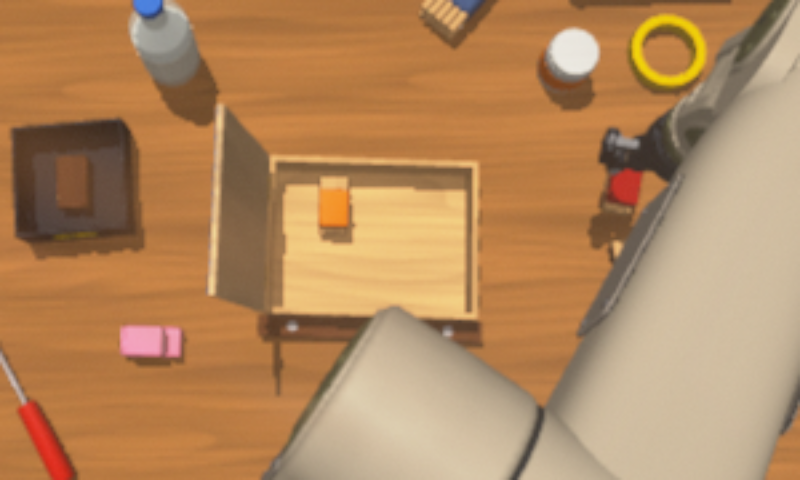

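Orange car stands in the crate at (334,207), and red is unmoved under the gripper at (623,188). Grip red.

>>> {"name": "carry_out", "arguments": {
  "targets": [
    [-5,-1,40,0,0,0,60],
    [-5,-1,80,0,0,0,60],
    [-5,-1,105,0,0,0,60],
    [-5,-1,114,0,0,0,60],
    [-5,-1,114,0,0,0,60],
    [-5,-1,114,0,0,0,22],
    [-5,-1,114,0,0,0,22],
    [-5,-1,114,0,0,0,22],
    [-5,-1,114,0,0,0,22],
    [-5,-1,114,0,0,0,22],
    [-5,-1,114,0,0,0,22],
    [-5,-1,60,0,0,0,22],
    [-5,-1,0,0,0,0,22],
    [-5,-1,0,0,0,0,22],
    [-5,-1,0,0,0,0,22]
  ]
}}

```text
t: 26.62
position: [0.5358, -0.2851, 0.1373]
tcp_rot: [0.131, 0.991, -0.0, 0.0]
contact_force: [-0.6, -0.3, -0.9]
gripper_width: 0.034
gripper_force: 30.3
```

```bash
python3 -c "
from h import *
x,y=slot(-42,41)
go((x,y,140,86.3),(x,y,32,86.3))"
```

```text
at [ 535.8 -285.1  137.3] ya 75.0 t 26.6
(np.float64(436.53336867093975), np.float64(61.42489729578358), 140) -> [186. 309.  -3.] [ -0.    0.  -11.3]
(np.float64(436.53336867093975), np.float64(61.42489729578358), 32) -> [186. 309. 105.] [ -0.    0.  -11.3]
```

>>> {"name": "carry_out", "arguments": {
  "targets": [
    [186,309,-3,0,0,-11.3,22],
    [186,309,-3,0,0,-11.3,22],
    [186,309,-3,0,0,-11.3,22],
    [186,309,-3,0,0,-11.3,22],
    [186,309,-3,0,0,-11.3,22],
    [186,309,-3,0,0,-11.3,22],
    [186,309,-3,0,0,-11.3,22],
    [186,309,-3,0,0,-11.3,22],
    [186,309,-3,0,0,-11.3,22],
    [186,309,40,0,0,-11.3,22],
    [186,309,75,0,0,-11.3,22],
    [186,309,95,0,0,-11.3,22],
    [186,309,104,0,0,-11.3,22],
    [186,309,104,0,0,-11.3,22],
    [186,309,104,0,0,-11.3,48],
    [186,309,104,0,0,-11.3,48],
    [186,309,104,0,0,-11.3,48],
    [186,309,60,0,0,-11.3,48],
    [186,309,-3,0,0,-11.3,48],
    [186,309,-3,0,0,-11.3,48]
  ]
}}

```text
t: 29.12
position: [0.4399, 0.0615, 0.1452]
tcp_rot: [0.032, 0.999, -0.0, 0.005]
contact_force: [0.6, -0.5, -0.8]
gripper_width: 0.0478
gripper_force: 0.0
```

```bash
python3 look.py d; python3 -c "
from h import *
go((434,-286.8,140,98),(434,-286.8,23,98))"
```

```text
cars [ 583.  -388.4] [69.5 37.6] 25.9 286 [ 97. 131.  91.]
cars [ 469.  -384.5] [70.5 34.7] -27.2 283 [155. 101.  74.]
cars [ 434.  -286.7] [69.6 36. ] 7.2 287 [ 10. 216. 244.]
bat [380.5 141.3] [18.8 18.7] 87.7 41 None
bat [368.3 -73.5] [65.4 24.3] 87.3 177 None
rim [482.7 134.8] [179.3  15. ] -1.7 134 [ 76. 106. 134.]
rim [470.1 -71.7] [179.5  63.6] -3.7 233 [108. 168. 219.]
in [554.7 -73.4] [53.   2.3] 87.2 44 [ 63.  91. 119.]
in [455.9 -97. ] [137.7   6.4] -1.6 91 [ 75. 112. 148.]
lid [484.6 159.1] [181.   36.7] -3.5 1264 [ 76. 102. 127.]
lid [441.5 125.9] [23.8  5.4] -0.9 25 [ 80.  97. 115.]
binin [555.8 366.6] [64.3 35.9] 1.4 243 [ 54.  86. 133.]
at [438.4  61.6 142.9] ya 86.3 t 29.2
(434, -286.8, 140) -> [ -18. -348.    3.] [ -0.    0.3 -11.7]
(434, -286.8, 23) -> [ -17. -348.  120.] [ -0.    0.3 -11.7]
```

Yellow next; it has not moved, (434,-287).

>>> {"name": "carry_out", "arguments": {
  "targets": [
    [-17,-348,0,0,0,-11.7,60],
    [-17,-348,0,0,0,-11.7,60],
    [-17,-348,0,0,0,-11.7,60],
    [-17,-348,0,0,0,-11.7,60],
    [-17,-348,0,0,0,-11.7,60],
    [-17,-348,0,0,0,-11.7,60],
    [-17,-348,0,0,0,-11.7,60],
    [-17,-348,0,0,0,-11.7,60],
    [-17,-348,0,0,0,-11.7,60],
    [-17,-348,0,0,0,-11.7,60]
  ]
}}

```text
t: 30.42
position: [0.4309, -0.2856, 0.1402]
tcp_rot: [-0.071, 0.998, 0.0, -0.0]
contact_force: [-0.3, 0.2, 0.3]
gripper_width: 0.0598
gripper_force: 0.0
```

```bash
python3 look.py e; python3 -c "
from h import *
go((434,-286.8,23,98))"
```

```text
cars [ 582.6 -387.8] [69.3 36.9] 25.7 291 [100. 134.  91.]
cars [ 461.  -282.1] [32.5 14.5] -84.5 50 None
cars [ 410.6 -289.1] [33.7 22.6] -80.9 98 [ 10. 211. 243.]
bat [373.9  22.3] [258.1  24.5] 86.5 668 None
rim [683.4 231.4] [39.9  7.3] -53.5 27 [102. 115. 124.]
rim [475.9  18.1] [243.1 182.1] 86.4 677 [101. 159. 213.]
in [556.3 -36.5] [127.    3.1] 86.6 101 [ 62.  93. 125.]
in [518.3  58.4] [70.5 33.8] -2.2 244 [ 46. 152. 245.]
in [451.1 -95.8] [128.4   6.3] -0.8 86 [ 74. 114. 153.]
in [436.4  62.2] [68.6 31.2] -2.0 241 [ 46.5  68.  211. ]
in [390.1  88.3] [68.1 10. ] 88.6 50 [ 66. 101. 138.]
lid [484.5 159.3] [180.3  37. ] -3.6 1260 [ 72. 102. 133.]
binin [557.7 369.9] [67.7 42.6] 1.2 247 [ 58.  82. 123.]
at [ 431.  -285.8  140.3] ya 98.1 t 30.5
(434, -286.8, 23) -> [ -3.  -1. 117.] [0.  0.  0.1]
```

>>> {"name": "carry_out", "arguments": {
  "targets": [
    [-3,-1,40,0,0,0,60],
    [-3,-1,80,0,0,0,60],
    [-3,-1,108,0,0,0,60],
    [-3,-1,117,0,0,0,60],
    [-3,-1,117,0,0,0,60],
    [-3,-1,117,0,0,0,22],
    [-3,-1,117,0,0,0,22],
    [-3,-1,117,0,0,0,22],
    [-3,-1,117,0,0,0,22],
    [-3,-1,117,0,0,0,22],
    [-3,-1,117,0,0,0,22],
    [-3,-1,60,0,0,0,22],
    [-3,-1,0,0,0,0,22],
    [-3,-1,0,0,0,0,22],
    [-3,-1,0,0,0,0,22]
  ]
}}

```text
t: 32.35
position: [0.4338, -0.2873, 0.1402]
tcp_rot: [-0.07, 0.998, -0.0, 0.0]
contact_force: [0.2, -0.2, -1.4]
gripper_width: 0.0337
gripper_force: 30.4
```

```bash
python3 -c "
from h import *
x,y=slot(-42,-19)
go((x,y,140,86.3),(x,y,32,86.3))"
```

```text
at [ 433.8 -287.3  140.2] ya 98.0 t 32.4
(np.float64(432.6614301757623), np.float64(1.549960199452837), 140) -> [-39. 286.   0.] [-0.   0.  11.7]
(np.float64(432.6614301757623), np.float64(1.549960199452837), 32) -> [-39. 286. 108.] [-0.   0.  11.7]
```

>>> {"name": "carry_out", "arguments": {
  "targets": [
    [-39,286,0,0,0,11.7,22],
    [-39,286,0,0,0,11.7,22],
    [-39,286,0,0,0,11.7,22],
    [-39,286,0,0,0,11.7,22],
    [-39,286,0,0,0,11.7,22],
    [-39,286,0,0,0,11.7,22],
    [-39,286,0,0,0,11.7,22],
    [-39,286,0,0,0,11.7,22],
    [-39,286,40,0,0,11.7,22],
    [-39,286,75,0,0,11.7,22],
    [-39,286,96,0,0,11.7,22],
    [-39,286,107,0,0,11.7,22],
    [-39,286,107,0,0,11.7,22],
    [-39,286,107,0,0,11.7,44],
    [-39,286,107,0,0,11.7,44],
    [-39,286,107,0,0,11.7,44],
    [-39,286,60,0,0,11.7,44],
    [-39,286,0,0,0,11.7,44],
    [-39,286,0,0,0,11.7,44]
  ]
}}

```text
t: 34.72
position: [0.4363, 0.0007, 0.1451]
tcp_rot: [0.032, 0.999, -0.001, 0.005]
contact_force: [0.4, -0.1, -1.0]
gripper_width: 0.0442
gripper_force: 0.0
```

```bash
python3 look.py f | grep cars; python3 -c "
from h import *
go((469.5,-384.5,140,64),(469.5,-384.5,23,64))"
```

```text
cars [ 582.8 -387.9] [69.4 36.8] 25.4 287 [ 97. 131.  91.]
cars [ 468.5 -384.6] [70.9 35.4] -26.8 288 [156. 101.  74.]
at [434.7   1.  142.8] ya 86.3 t 34.8
(469.5, -384.5, 140) -> [ -59. -382.    3.] [ 0.   0.3 22.3]
(469.5, -384.5, 23) -> [ -59. -382.  120.] [ 0.   0.3 22.3]
```

>>> {"name": "carry_out", "arguments": {
  "targets": [
    [-59,-382,0,0,0,22.3,60],
    [-59,-382,0,0,0,22.3,60],
    [-59,-382,0,0,0,22.3,60],
    [-59,-382,0,0,0,22.3,60],
    [-59,-382,0,0,0,22.3,60],
    [-59,-382,0,0,0,22.3,60],
    [-59,-382,0,0,0,22.3,60],
    [-59,-382,0,0,0,22.3,60],
    [-59,-382,0,0,0,22.3,60],
    [-59,-382,0,0,0,22.3,60],
    [-59,-382,0,0,0,22.3,60]
  ]
}}

```text
t: 36.15
position: [0.4673, -0.3827, 0.1406]
tcp_rot: [0.224, 0.975, 0.0, 0.0]
contact_force: [0.6, -0.5, -0.0]
gripper_width: 0.0601
gripper_force: 0.0
```

```bash
python3 look.py g; python3 -c "
from h import *
go((469,-384.5,23,64))"
```

```text
cars [ 582.  -387.1] [69.8 36.8] 27.9 287 [ 99. 133.  91.]
cars [ 464.2 -382.9] [60.9 36.1] -26.2 230 [147.5  98.   71. ]
bat [374.1  25.6] [251.   24.4] 86.6 618 None
rim [683.6 230.9] [41.3  7.2] -51.8 27 [101. 114. 123.]
rim [476.   18.3] [242.6 180.8] 86.5 657 [102. 160. 214.]
in [557.5 -44. ] [112.2   5.6] 87.4 94 [ 61.   92.5 124. ]
in [518.   58.4] [70.4 33.9] -2.2 246 [ 46. 152. 245.]
in [451.8 -96.9] [127.    3.6] -3.0 85 [ 74. 114. 152.]
in [436.6  62.1] [68.8 31.3] -2.1 242 [ 46.  68. 210.]
in [431.7   1.8] [69.2 34.6] -3.5 263 [ 10. 223. 245.]
in [390.   88.3] [68.  10.1] 88.4 56 [ 66.5 102.  140. ]
lid [485.  159.4] [181.2  36.4] -3.5 1261 [ 72. 102. 132.]
binin [557.5 370. ] [66.8 42.2] 2.0 252 [ 60.  79. 113.]
at [ 467.3 -382.9  140.7] ya 64.1 t 36.2
(469, -384.5, 23) -> [ -2.  -1. 118.] [-0.   0.   0.1]
```

View pics/g.png

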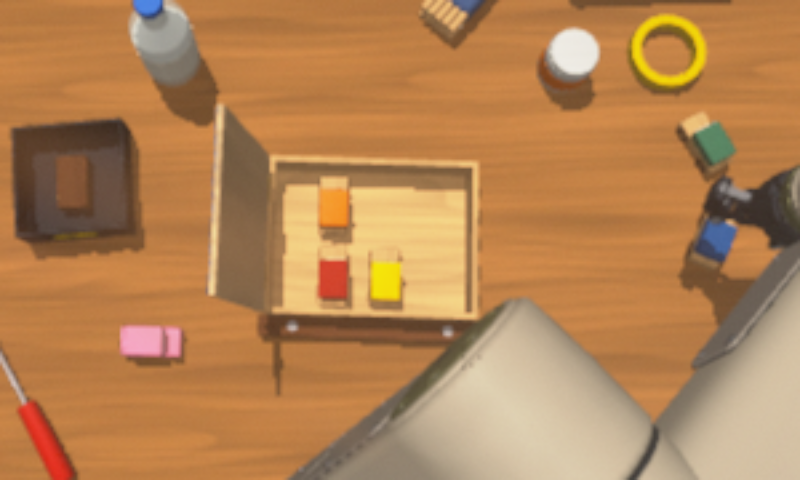

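Orange (334,207), red (334,278) and yellow (386,280) stand in the crate. Blue is under the gripper at (715,242).

>>> {"name": "carry_out", "arguments": {
  "targets": [
    [-2,-1,40,0,0,0,60],
    [-2,-1,80,0,0,0,60],
    [-2,-1,108,0,0,0,60],
    [-2,-1,118,0,0,0,60],
    [-2,-1,118,0,0,0,60],
    [-2,-1,118,0,0,0,22],
    [-2,-1,118,0,0,0,22],
    [-2,-1,118,0,0,0,22],
    [-2,-1,118,0,0,0,22],
    [-2,-1,118,0,0,0,22],
    [-2,-1,118,0,0,0,22],
    [-2,-1,60,0,0,0,22],
    [-2,-1,0,0,0,0,22],
    [-2,-1,0,0,0,0,22],
    [-2,-1,0,0,0,0,22]
  ]
}}

```text
t: 38.08
position: [0.4682, -0.3854, 0.1403]
tcp_rot: [0.225, 0.974, -0.0, 0.0]
contact_force: [0.3, -0.4, -1.2]
gripper_width: 0.0338
gripper_force: 30.3
```

```bash
python3 -c "
from h import *
x,y=slot(42,-19)
go((x,y,140,86.3),(x,y,32,86.3))"
```

```text
at [ 468.2 -385.4  140.3] ya 64.0 t 38.1
(np.float64(516.4863421106253), np.float64(-3.8707536937956366), 140) -> [124. 364.   0.] [ -0.    0.  -22.3]
(np.float64(516.4863421106253), np.float64(-3.8707536937956366), 32) -> [124. 364. 108.] [ -0.    0.  -22.3]
```

>>> {"name": "carry_out", "arguments": {
  "targets": [
    [124,364,0,0,0,-22.3,22],
    [124,364,0,0,0,-22.3,22],
    [124,364,0,0,0,-22.3,22],
    [124,364,0,0,0,-22.3,22],
    [124,364,0,0,0,-22.3,22],
    [124,364,0,0,0,-22.3,22],
    [124,364,0,0,0,-22.3,22],
    [124,364,0,0,0,-22.3,22],
    [124,364,0,0,0,-22.3,22],
    [124,364,40,0,0,-22.3,22],
    [124,364,75,0,0,-22.3,22],
    [124,364,96,0,0,-22.3,22],
    [124,364,107,0,0,-22.3,22],
    [124,364,107,0,0,-22.3,22],
    [124,364,107,0,0,-22.3,44],
    [124,364,107,0,0,-22.3,44],
    [124,364,107,0,0,-22.3,44],
    [124,364,60,0,0,-22.3,44],
    [124,364,0,0,0,-22.3,44],
    [124,364,0,0,0,-22.3,44]
  ]
}}

```text
t: 40.58
position: [0.5202, -0.0044, 0.1457]
tcp_rot: [0.032, 0.999, -0.001, 0.005]
contact_force: [0.1, -0.7, -0.7]
gripper_width: 0.0438
gripper_force: 0.0
```

```bash
python3 look.py h1 | grep cars; python3 -c "
from h import *
go((582.6,-387.8,140,116),(582.6,-387.8,23,116))"
```

```text
cars [ 589.7 -413.9] [69.9 35.5] 30.4 288 [ 96. 130.  89.]
at [518.5  -4.2 143.2] ya 86.3 t 40.6
(582.6, -387.8, 140) -> [ -89. -379.    4.] [ -0.1   0.3 -29.7]
(582.6, -387.8, 23) -> [ -88. -379.  121.] [ -0.1   0.3 -29.7]
```

Green was knocked to (589.7,-413.9), so retarget it.

```bash
python3 -c "
from h import *
go((589.7,-413.9,140,120.4),(589.7,-413.9,23,120.4))"
```

```text
at [518.5  -4.2 143.2] ya 86.3 t 40.6
(589.7, -413.9, 140) -> [ -97. -404.    4.] [ -0.1   0.3 -34.1]
(589.7, -413.9, 23) -> [ -97. -404.  121.] [ -0.1   0.3 -34.1]
```

>>> {"name": "carry_out", "arguments": {
  "targets": [
    [-97,-404,0,0,0,-34.1,60],
    [-97,-404,0,0,0,-34.1,60],
    [-97,-404,0,0,0,-34.1,60],
    [-97,-404,0,0,0,-34.1,60],
    [-97,-404,0,0,0,-34.1,60],
    [-97,-404,0,0,0,-34.1,60],
    [-97,-404,0,0,0,-34.1,60],
    [-97,-404,0,0,0,-34.1,60],
    [-97,-404,0,0,0,-34.1,60],
    [-97,-404,0,0,0,-34.1,60],
    [-97,-404,0,0,0,-34.1,60]
  ]
}}

```text
t: 42.0
position: [0.5875, -0.412, 0.1407]
tcp_rot: [-0.263, 0.965, 0.0, 0.0]
contact_force: [0.9, 0.1, -0.9]
gripper_width: 0.06
gripper_force: 0.0
```

```bash
python3 look.py i; python3 -c "
from h import *
go((589.7,-413.9,23,120.4))"
```

```text
cars [ 589.9 -414.3] [69.6 36.5] 29.1 217 [ 90. 121.  87.]
bat [376.1  61.2] [179.8  24.3] 86.5 442 None
rim [683.9 231.4] [40.5  7.4] -51.2 27 [102. 114. 123.]
rim [476.  18.] [242.5 181.8] 86.1 553 [ 96. 150. 200.]
in [558.1 -34.7] [128.2   5.1] 86.7 107 [ 62.   92.  122.5]
in [518.2  58.3] [70.3 34. ] -2.2 245 [ 46. 151. 245.]
in [516.4  -3.6] [70.8 34.2] -3.9 252 [164. 109.  85.]
in [490.2 -98.4] [62.5  1.3] -3.2 38 [ 69. 103. 135.]
in [436.5  62.1] [69.1 31.2] -1.9 242 [ 46.  67. 208.]
in [432.   2.] [69.4 34.5] -3.8 266 [ 10. 223. 245.]
in [389.5  88.9] [67.2  9.3] -86.5 51 [ 65. 100. 136.]
lid [484.8 159.2] [181.1  36.8] -3.5 1263 [ 71. 101. 131.]
binin [555.2 370.3] [62.5 43.2] 2.3 250 [ 57.5  82.5 122.5]
at [ 587.5 -412.2  140.8] ya 120.5 t 42.0
(589.7, -413.9, 23) -> [ -1.  -3. 118.] [-0.   0.   0.1]
```

View pics/i.png

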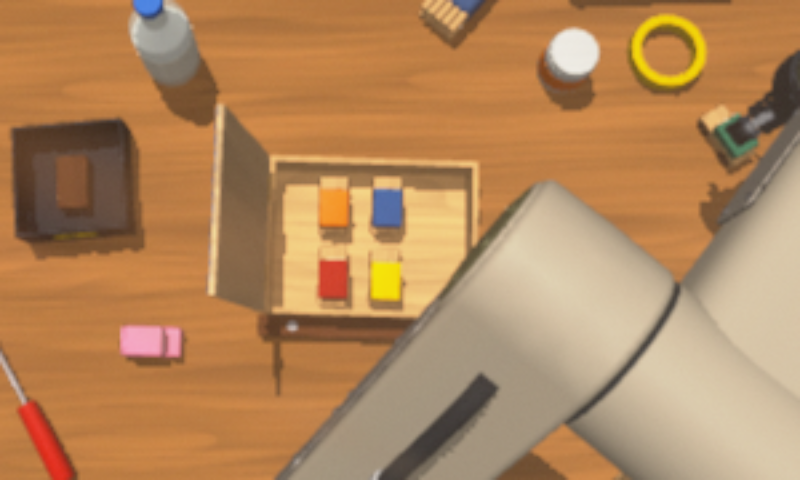

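Four cars stand in the crate. Green is upright at its new place (730,135), with the gripper over it.

>>> {"name": "carry_out", "arguments": {
  "targets": [
    [-1,-3,40,0,0,0,60],
    [-1,-3,80,0,0,0,60],
    [-1,-3,108,0,0,0,60],
    [-1,-3,118,0,0,0,60],
    [-1,-3,118,0,0,0,60],
    [-1,-3,118,0,0,0,22],
    [-1,-3,118,0,0,0,22],
    [-1,-3,118,0,0,0,22],
    [-1,-3,118,0,0,0,22],
    [-1,-3,118,0,0,0,22],
    [-1,-3,118,0,0,0,22],
    [-1,-3,60,0,0,0,22],
    [-1,-3,0,0,0,0,22],
    [-1,-3,0,0,0,0,22],
    [-1,-3,0,0,0,0,22]
  ]
}}

```text
t: 43.92
position: [0.5895, -0.4155, 0.1403]
tcp_rot: [-0.262, 0.965, -0.0, 0.0]
contact_force: [0.3, 0.1, -1.5]
gripper_width: 0.034
gripper_force: 30.4
```

```bash
python3 -c "
from h import *
x,y=slot(0,-76)
go((x,y,140,86.3),(x,y,32,86.3))"
```

```text
at [ 589.5 -415.5  140.3] ya 120.4 t 43.9
(np.float64(470.8955445727752), np.float64(-58.04158698868561), 140) -> [-79. 368.   0.] [-0.   0.  34.1]
(np.float64(470.8955445727752), np.float64(-58.04158698868561), 32) -> [-79. 368. 108.] [-0.   0.  34.1]
```

>>> {"name": "carry_out", "arguments": {
  "targets": [
    [-79,368,0,0,0,34.1,22],
    [-79,368,0,0,0,34.1,22],
    [-79,368,0,0,0,34.1,22],
    [-79,368,0,0,0,34.1,22],
    [-79,368,0,0,0,34.1,22],
    [-79,368,0,0,0,34.1,22],
    [-79,368,0,0,0,34.1,22],
    [-79,368,0,0,0,34.1,22],
    [-79,368,0,0,0,34.1,22],
    [-79,368,0,0,0,34.1,22],
    [-79,368,40,0,0,34.1,22],
    [-79,368,70,0,0,34.1,22],
    [-79,368,90,0,0,34.1,22],
    [-79,368,100,0,0,34.1,22],
    [-79,368,107,0,0,34.1,22],
    [-79,368,107,0,0,34.1,22]
  ]
}}

```text
t: 45.92
position: [0.4713, -0.0593, 0.0391]
tcp_rot: [0.033, 0.999, -0.002, 0.001]
contact_force: [-20.4, 8.4, 57.7]
gripper_width: 0.0338
gripper_force: 55.8
```

>>> {"name": "carry_out", "arguments": {
  "targets": [
    [0,0,0,0,0,0,40],
    [0,0,0,0,0,0,40],
    [0,0,0,0,0,0,40],
    [0,0,-10,0,0,0,40],
    [0,0,-30,0,0,0,40],
    [0,0,-90,0,0,0,40],
    [0,0,-150,0,0,0,40],
    [0,0,-200,0,0,0,40],
    [0,-60,-200,0,0,0,40],
    [0,-120,-200,0,0,0,40],
    [0,-180,-200,0,0,0,40],
    [0,-180,-200,0,0,0,0],
    [0,-180,-200,0,0,0,0],
    [0,-180,-200,0,0,0,0]
  ]
}}

```text
t: 47.68
position: [0.46, -0.2368, 0.2334]
tcp_rot: [0.032, 0.999, 0.0, 0.0]
contact_force: [-0.6, 0.1, -0.1]
gripper_width: 0.0006
gripper_force: 0.0
```

```bash
python3 look.py j; python3 - <<'E'
from h import *
go()
c=vision.capture("top");P=cloud(c)
for m in comp(P,.1,.4,(.3,.58,.08,.25)):
    if m.sum()>500:
        p=P[m]; q=np.stack([(p[:,:2]-C/1000)@CX,(p[:,:2]-C/1000)@CY,p[:,2]],1)
        k=np.polyfit(q[:,2],q[:,1],1); print("y=%.3f z+%.4f"%tuple(k), "angle",np.pi/2+np.arctan(k[0]), "min/max",np.percentile(q,[1,99],axis=0).round(3))
E
```

```text
bat [373.9  22.3] [257.5  24.8] 86.7 667 None
rim [476.1  17.7] [243.1 182. ] 86.3 653 [102. 159. 213.]
in [556.1 -37.7] [123.2   3.5] 87.5 99 [ 61.  92. 122.]
in [518.   57.9] [70.7 34.8] -2.2 247 [ 45. 151. 245.]
in [516.2  -3.7] [70.3 34. ] -4.0 252 [164. 108.  84.]
in [451.6 -97.1] [128.4   6.3] -1.7 93 [ 73.  112.5 149.5]
in [470.6 -56.6] [69.2 34.3] -3.1 261 [104. 141. 101.]
in [436.4  62.2] [68.5 31.2] -1.8 240 [ 45.  66. 209.]
in [431.7   2. ] [69.2 34.2] -3.5 262 [ 10. 223. 245.]
in [388.6  89.9] [65.1  6.9] 88.6 46 [ 64.  99. 136.]
lid [484.6 159. ] [180.9  36.9] -3.4 1261 [ 71. 101. 132.]
binin [557.5 366.5] [68.9 36.1] 1.4 250 [ 53.  85. 132.]
at [ 460.  -236.6  233.5] ya 86.4 t 47.7
y=0.155 z+0.1075 angle 1.724764333084238 min/max [[-0.09   0.124  0.103]
 [ 0.087  0.159  0.305]]
```

View pics/j.png

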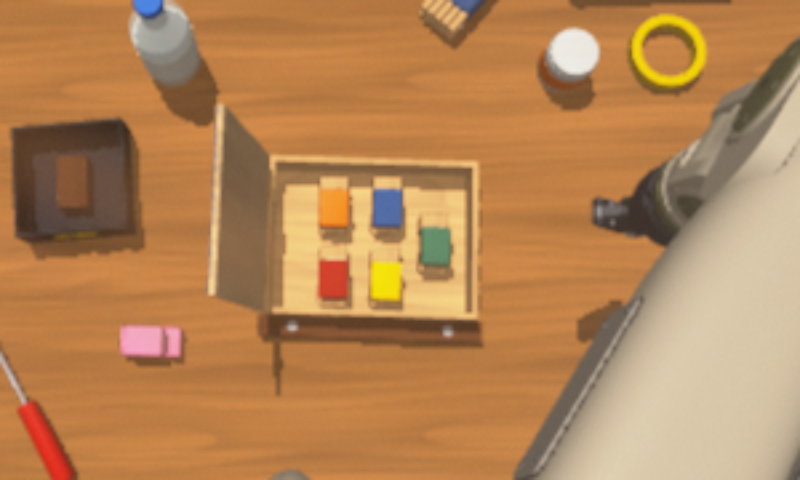

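All five cars stand in the crate, the crate is still flush, and the offcut is in the bin. The lid is at 1.72 rad. Go behind the lid, from above.

```bash
python3 -c "
from h import *
x,y=slot(0,198)
print(x,y)
go((460,-236,410,86.3),(x,y,410,86.3),(x,y,287,86.3))"
```

```text
488.5773970340857 215.38729241789144
at [ 460.1 -236.6  233.4] ya 86.4 t 47.8
(460, -236, 410) -> [   0.    1. -177.] [0.  0.  0.1]
(np.float64(488.5773970340857), np.float64(215.38729241789144), 410) -> [  -0.  453. -177.] [0.  0.  0.1]
(np.float64(488.5773970340857), np.float64(215.38729241789144), 287) -> [ -0. 453. -54.] [0.  0.  0.1]
```

>>> {"name": "carry_out", "arguments": {
  "targets": [
    [0,0,-60,0,0,0,0],
    [0,0,-120,0,0,0,0],
    [0,0,-177,0,0,0,0],
    [0,0,-177,0,0,0,0],
    [0,453,-177,0,0,0,0],
    [0,453,-177,0,0,0,0],
    [0,453,-177,0,0,0,0],
    [0,453,-177,0,0,0,0],
    [0,453,-177,0,0,0,0],
    [0,453,-177,0,0,0,0],
    [0,453,-177,0,0,0,0],
    [0,453,-177,0,0,0,0],
    [0,453,-177,0,0,0,0],
    [0,453,-177,0,0,0,0],
    [0,453,-120,0,0,0,0],
    [0,453,-80,0,0,0,0],
    [0,453,-54,0,0,0,0],
    [0,453,-54,0,0,0,0]
  ]
}}

```text
t: 50.02
position: [0.4881, 0.2122, 0.2856]
tcp_rot: [0.034, 0.999, -0.001, -0.002]
contact_force: [0.2, -0.3, 1.7]
gripper_width: 0.0002
gripper_force: 0.0
```

```bash
cat > lid.py <<'E'
from h import *
s=get_state(); p=s["position"]*1000
print("crate yz",((p[:2]-C)@CX).round(1),((p[:2]-C)@CY).round(1),p[2].round(1),s["contact_force"].round(1)); go()
for cam in("top","side"):
    c=vision.capture(cam);P=cloud(c)
    r=finder.outline_of(cam,"lid")
    if not r: print(cam,"no lid");continue
    m=r[0]["region"]; p=P[m]; p=p[~np.isnan(p).any(1)]
    q=np.stack([(p[:,:2]-C/1000)@CX,(p[:,:2]-C/1000)@CY,p[:,2]],1)
    q=q[(abs(q[:,0])<.095)&(q[:,2]>.08)&(q[:,2]<.32)&(q[:,1]>-.13)&(q[:,1]<.17)]
    a=np.arctan2(q[:,2]-.0685,.12-q[:,1])[np.hypot(q[:,2]-.0685,.12-q[:,1])>.1]
    print(cam,r[0]["score"],len(a),"median",np.median(a),np.percentile(a,[10,90]))
E
python3 lid.py
```

```text
crate yz -0.3 194.7 285.6 [ 0.2 -0.3  1.7]
at [488.1 212.2 285.6] ya 86.1 t 50.0
top no lid
  return _methods._mean(a, axis=axis, dtype=dtype,
  ret = ret.dtype.type(ret / rcount)
Traceback (most recent call last):
  File "lid.py", line 12, in <module>
    print(cam,r[0]["score"],len(a),"median",np.median(a),np.percentile(a,[10,90]))
                                                         ~~~~~~~~~~~~~^^^^^^^^^^^
IndexError: index -1 is out of bounds for axis 0 with size 0
```

>>> {"name": "carry_out", "arguments": {
  "targets": [
    [0,-11,0,0,0,0,0],
    [0,-20,0,0,0,0,0],
    [0,-28,0,0,0,0,0],
    [0,-36,0,0,0,0,0],
    [0,-44,0,0,0,0,0],
    [0,-52,0,0,0,0,0],
    [0,-60,0,0,0,0,0],
    [0,-70,0,0,0,0,0],
    [0,-80,0,0,0,0,0],
    [0,-90,1,0,0,0,0],
    [0,-100,3,0,0,0,0],
    [0,-112,5,0,0,0,0],
    [0,-122,9,0,0,0,0],
    [0,-132,12,0,0,0,0],
    [0,-142,16,0,0,0,0],
    [0,-142,16,0,0,0,0]
  ]
}}

```text
t: 52.22
position: [0.4796, 0.0717, 0.2708]
tcp_rot: [0.033, 0.999, -0.0, -0.0]
contact_force: [-1.0, -0.1, 0.6]
gripper_width: 0.0002
gripper_force: 0.0
```

```bash
python3 lid.py 2>&1 | grep -v -e Warn -e File | head -5; python3 - <<'E'
from h import *
c=vision.capture("side"); P=cloud(c); cv2.imwrite("pics/k.png",cv2.resize(c["img"][60:260,150:400],(750,600)))
c=vision.capture("top"); P=cloud(c)
q0=(P[...,:2]-C/1000)@CX; q1=(P[...,:2]-C/1000)@CY; q2=P[...,2]
m=(abs(q0)<.092)&(q2>.1)&(q2<.32)&(abs(q1)<.17)&(abs(q0)>.055)
print(m.sum(), np.histogram(np.arctan2(q2[m]-.0685,.12-q1[m]),12))
E
```

```text
crate yz 0.3 54.1 270.8 [-1.  -0.1  0.6]
at [479.6  71.7 270.8] ya 86.2 t 52.2
top no lid
side 0.88 1619 median 1.1931947696155145 [1.17082916 1.22116898]
0 (array([0, 0, 0, 0, 0, 0, 0, 0, 0, 0, 0, 0]), array([0.        , 0.08333333, 0.16666667, 0.25      , 0.33333333,
       0.41666667, 0.5       , 0.58333333, 0.66666667, 0.75      ,
       0.83333333, 0.91666667, 1.        ]))
```

View pics/k.png

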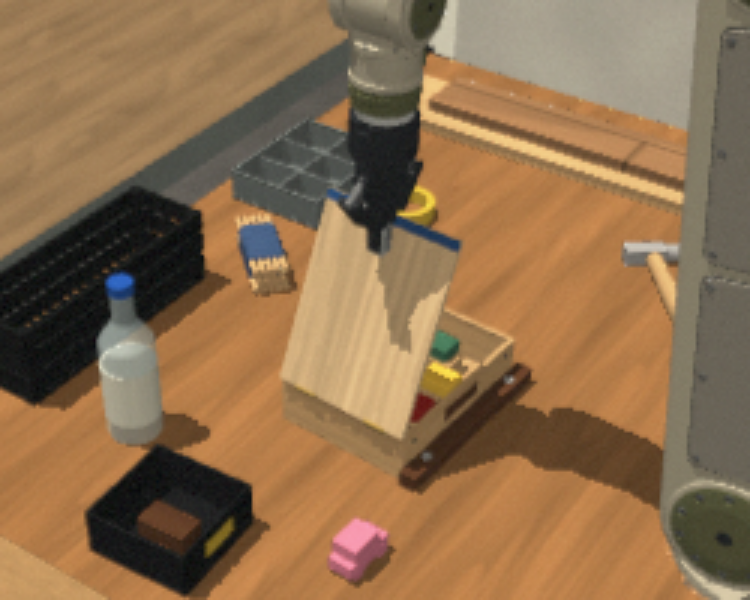

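The fingertip at (378,240) presses the lid near its blue edge. The lid is at about 1.18 rad; continue down the arc.

>>> {"name": "carry_out", "arguments": {
  "targets": [
    [0,-7,3,0,0,0,0],
    [0,-13,6,0,0,0,0],
    [0,-19,9,0,0,0,0],
    [0,-25,13,0,0,0,0],
    [0,-31,17,0,0,0,0],
    [0,-37,21,0,0,0,0],
    [0,-42,25,0,0,0,0],
    [0,-47,29,0,0,0,0],
    [0,-52,33,0,0,0,0],
    [0,-57,37,0,0,0,0],
    [0,-60,40,0,0,0,0],
    [0,-60,40,0,0,0,0],
    [0,-60,40,0,0,0,0]
  ]
}}

```text
t: 54.15
position: [0.476, 0.0127, 0.2312]
tcp_rot: [0.032, 0.999, 0.0, -0.0]
contact_force: [0.7, 0.5, 0.0]
gripper_width: -0.0001
gripper_force: 0.0
```

```bash
python3 lid.py 2>&1 | grep -v -e Warn -e File | head -5
```

```text
crate yz 0.6 -5.1 231.2 [0.7 0.5 0. ]
at [476.   12.7 231.2] ya 86.3 t 54.1
top 0.86 228 median 0.8399270797750868 [0.82177888 0.85653007]
side no lid
```

Lid is at about 0.82 rad, inside the band. Retract straight up and away, then verify.

>>> {"name": "carry_out", "arguments": {
  "targets": [
    [0,0,-20,0,0,0,0],
    [0,0,-60,0,0,0,0],
    [0,0,-120,0,0,0,0],
    [0,0,-180,0,0,0,0],
    [0,-60,-180,0,0,0,0],
    [0,-120,-180,0,0,0,0],
    [0,-180,-180,0,0,0,0],
    [0,-240,-180,0,0,0,0],
    [0,-300,-180,0,0,0,0],
    [0,-300,-180,0,0,0,0],
    [0,-300,-180,0,0,0,0],
    [0,-300,-180,0,0,0,0]
  ]
}}

```text
t: 55.85
position: [0.4569, -0.2854, 0.4117]
tcp_rot: [0.031, 1.0, 0.0, 0.0]
contact_force: [-0.4, -0.4, 0.1]
gripper_width: -0.0001
gripper_force: 0.0
```

```bash
python3 lid.py 2>&1 | grep -v -e Warn -e File | head -5; python3 look.py z; python3 -c "
from h import *
c=vision.capture('side'); cv2.imwrite('pics/zs.png',cv2.resize(c['img'][60:260,150:400],(750,600)))"
```

```text
crate yz 0.7 -303.8 411.7 [-0.4 -0.4  0.1]
at [ 456.9 -285.4  411.7] ya 86.4 t 55.9
top 0.79 2513 median 0.8287275138382412 [0.81623975 0.84362465]
side 0.97 1725 median 0.8309667210949377 [0.80573892 0.85603026]
bat [374.   22.3] [257.3  24.9] 86.7 671 None
rim [682.8 231.2] [39.9  7.6] -53.0 27 [102. 115. 124.]
rim [516.9 135.8] [111.    9.3] -3.6 71 [107. 164. 213.]
rim [473.9  19.3] [246.7 178.5] 87.6 373 [101. 157. 212.]
in [556.3 -75.8] [45.   6.1] 87.3 42 [ 62.  92. 121.]
in [452.2 -98.5] [127.4   5.8] -2.9 86 [ 73. 111. 147.]
in [470.5 -61.3] [70.1 25.3] -2.6 191 [ 86.5 117.   91. ]
in [388.7  94.8] [55.2  7.1] 88.5 43 [ 58.5  86.5 116. ]
lid [480.5  98.5] [179.9  37.8] -1.7 653 [129. 181. 221.]
binin [555.1 366.9] [62.5 35.8] 1.7 247 [ 56.   86.5 134.5]
```

View pics/z.png

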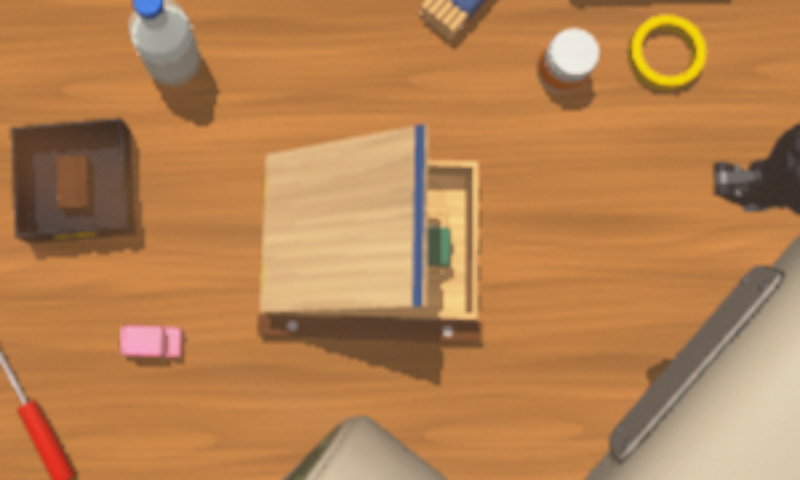

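View pics/zs.png

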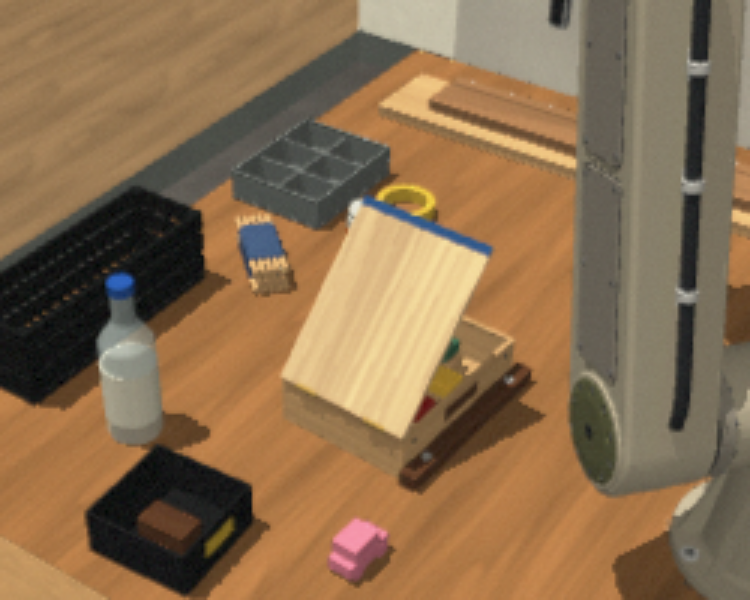

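The top view shows the lid half open (blue edge at (419,215)), the crate against the batten, and the offcut in the bin at (73,182). The side view agrees, with the lid at about 0.82 rad and the cars standing. Hand in.

```bash
python3 -c "
from rig import ticket
print(ticket.hand_in())"
```

```text
the job is handed in; nothing more can be done
None
```

I've handed the job in: the crate sits flush on the batten, the offcut is in the bin, all five cars stand in the crate, and the lid is open about 47°; no verdict came back, and setting down the green car briefly pressed with about 58 N, cause not found.

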